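Lever open a tight parts case

ROBOT

A 6-joint arm with a two-finger parallel gripper is mounted at the origin on the work surface; the furniture and walls round the work are solid. World frame = base frame: x ahead of the robot, y to its left, z up, the work surface at z = 0. Lengths are in mm, angles in rad, forces in N, time in s.
With the tool pointing down it reaches from about 400 to 925 mm from the base axis. Payload 12.5 kg.
Tool frame: the origin (TCP) lies at the very end of the fingers, on their centre line; the grasp point (between the pads) lies 19 mm behind it; z points along the fingers, y is the line along which they close (so a half turn about z gives the same grasp; the last joint's range is limited). The gripper opens to 95 mm and grips with 3 to 60 N. Pads are 20 mm wide; open, the fingers measure 119 mm over their backs; the gripper's body (75 mm by 180 mm) begins 59 mm behind the grasp point.
Start: joints at [-1.444, 0.491, 1.559, -0, 1.092, -0.106], TCP at [144.211, -608.153, 214.661] pointing down, gripper open.
Joint ranges: [-3.1, 3.1], [-0.84, 2.19], [0.05, 2.79], [-1.13, 4.28], [0.06, 2.93], [-2.69, 2.69]. Speed limits (rad/s): [2.22, 2.22, 2.79, 3.14, 3.14, 3.14].

INTERFACE

Orientations are given as [roll, pitch, yaw] about the fixed x, y, z axes, in that order (R = Rz(yaw) Ry(pitch) Rx(roll)).
In Python, from cell import state, imaging, env, spot_in, mark_of gives the robot as it stands. The module is installed in compiled form; this text tells all that it offers.
- The arm moves only by the tool step_arm, never from a script. Its argument "increments" is a list of rows, each an object with "slide": the shift along the tool's x, y, z in m, a list of three; "roll": the turn about the tool's z in rad. A call has 1 to 5 rows; each row is the pose to reach, as a shift and turn from the pose commanded when the call began, along the tool's axes at that moment; what a row does not reach only later rows make up. A row lasts 1/8 s, in which the tool goes at most 62.5 mm and 10.7 degrees, less where a joint would pass 70% of its speed; a pose out of reach is approached as far as the arm can. A call with a gripper value outside its range is refused whole. "fingers" is the opening, from 0 (shut) to 1 (fully open), set as the call begins (left out, the last holds). The fingers move at their own pace and stop on an object; the grip force is fixed at half the most. Time passes only in rows, so rows that repeat a pose let the fingers close. It gives the time, the measured TCP pose, the force, the opening and the grip force at its end, in the units of the state.
- state(): the state, without advancing time (a new reading comes with each control period).
- imaging.read_camera(name): name is "scene" or "top" or "wrist"; returns a dict with "color" (420x560x3 uint8, red, green, blue), "z_map" (420x560 float32, mm along the optical axis (not along the pixel's ray), 0 where there is no reading), "intrinsics" (3x3 intrinsics, pixels), "distortion" ([k1, k2, p1, p2, k3] as OpenCV has them; the pictures are not rectified), "camera_from_world" (4x4, takes a point from world to camera coordinates). Camera axes: x right, y up, looking along -z (the intrinsics and any distortion apply to the point x, -y, -z); pixel columns grow to the right and rows downward; lengths in mm; the calibration is good to about 2 mm. A picture is of the moment at which its call begins.
- env.job_done(): hands the job in; it is judged then, once.
Trained networks look in the newest picture that a camera, given by its name, has taken for a name from the list of things; names that differ only in an ending like _2 or _b are one class to them, and where a whole thing is asked for, a point or a joint stands for the part that bears it (a point fixed in the world has none). Each returns a list of dicts, best first, with "confidence" (0 to 1); they miss things now and then, are a little off and sometimes report something else, mostly with a low value. They report only what shows in the picture. A call takes as long as a camera call. They do not tell look-alikes from the thing itself.
- spot_in(camera, target): "bbox" ([left, top, right, bottom] in pixels, round what is visible of it).
- mark_of(camera, target): "uv" ([column, row] in pixels: a listed point, or the origin of a listed thing).
The state is a dict: "t": time; "joints": joint angles; "qvel": joint speeds; "tau": joint torques, N m; "eef_pos": TCP position; "tcp_rot": TCP orientation; "ft_force": force on the tool from outside, world axes, zero at the start; "moment": the same for the moment, N m; "opening": opening from 0.0 (shut) to 1.0 (fully open); "grip_force": force on a finger pad.
Only numpy, scipy, OpenCV 4.12 (cv2) and the standard library are available. Lean on these libraries where they do the work, as an engineer would, in place of code of your own. Each camera call takes 0.05 s, during which the arm holds its last target. There are 200 camera calls.

TASK

Lift the weight off the lid of the steel case and stand it upright on the bare bench. Then take the flat-bladed tool from the stand, work its blade into the notch under the front edge of the lid, lever the lid up with the blade and push it all the way back against its stop without touching the lid with the gripper, and put the tool back upright in its empty slot in the stand. Leave the other tool, the tin, the steel block and the bigger weight where they are.

Things in the scene. Friction and masses are not known exactly. Their poses are not given: they have to be found in the camera images.
- case: grey hollow steel case fixed to the bench, 124 (x) x 160 (y) x 68 mm high with the lid shut. Origin: centre of its underside, z up. Front faces -x, hinge along the +x top edge. Walls 4 mm thick, 64 mm high. Notch: cut-out in the middle (y = 0) of the front wall, 32 mm wide, from 40 mm above the bench up to the lid's underside at 64 mm. Two low feet 6 mm high stick out 19 mm at the front
- case_lid (a joint): lid hinge, rad: 0 shut, 1.75 at the stop (10 degrees past upright); the front edge rises as it grows. Axis along the case's y through (62, 0, 64) mm of the case's frame. The lid is a flat 4 mm plate 124 x 160 mm, 0.18 kg, flush with the case's front and sides, without handle. Stiff hinge (0.2 N m friction): the lid stays where left; about 3 N up at the front edge moves it
- lid_lip (a point): middle of the lower front edge of the lid, straight above the notch; moves with the lid. Axes as the case's when shut
- tool_stand: dark steel stand fixed to the bench, base 80 (its x) x 150 (its y) x 8 mm; origin at the centre of its underside, z up. A top plate 56 x 144 x 8 mm, its top 110 mm above the bench, has two slots one beside the other along y
- stand_slot0 (a point): centre of one slot of the stand, at the top face of the top plate (the stand's y = -34 mm). Each slot goes through, 26 mm along the stand's x and 18 mm along its y
- stand_slot1 (a point): the same for the other slot (the stand's y = +34 mm)
- pry_grip (a point): middle of the handle of the flat-bladed tool, upright in either slot; z to its butt, x along the blade's width (= stand's x). Black handle 20 (x) x 26 (y) x 80 mm, +-40 mm from this point; below it a guard 36 x 32 x 5 mm that rests on the stand (this point then 155 mm above the bench), a 9 mm round shank, a flat blade 14 mm wide (x), 3 mm thick (y), 43 mm long. 180 mm in all, 0.12 kg
- pry_tip (a point): middle of the end edge of the blade, 140 mm below pry_grip along the tool; same axes
- punch_grip (a point): middle of the handle of the other tool, a punch, in the other slot: a round black handle 22 mm thick with a round steel striking cap (32 mm) on top, the same guard, a round 10 mm shank with a pointed end; as tall as the flat-bladed one. Must stay there
- weight_mid (a point): half-way up the weight that stands on the lid: a steel cylinder with a knob, 43 mm in diameter, 78 mm high, about 0.45 kg (varies). Lower part 43 mm thick and 55 mm high, then a narrow neck and a thinner knob on top; z up. On the lid this point is 107 mm above the bench, standing on the bench 39 mm
- tin_mid (a point): half-way up a black round tin, 56 mm in diameter, 62 mm high, loose in front of the case. Must stay there
- block_mid (a point): centre of a machined steel block, 30 (x) x 42 (y) x 90 mm high, loose, upright in front of the case. Must stay there
- big_weight_mid (a point): half-way up a bigger weight with a knob, 52 mm in diameter, 84 mm high, loose, standing near the stand. Must stay there
Things that resemble listed ones, but are neither listed nor needed, are in the scene too. What is shaped like the part that bears weight_mid but pink, turquoise or yellow is not meant.

How it is judged:
By the outcome, as a careful person would: the job done as asked, in the order asked, and still so for the second after the job is handed in, with the robot touching nothing.
It also fails if it takes over 72 s, if anything falls off the work surface, if the arm or the gripper's body presses on something with over 40 N, if the wrist force passes 120 N, or if a joint passes its speed limit or range.

## Working session

There is one attempt and no reset: what is moved stays moved. The work goes in short steps, Python scripts to look and compute and a tool call to move; the robot and the scene stay as the last step left them, time stands still between calls to the robot, and variables do not carry over. Pictures are saved under pics/ and viewed, at most 10 in all, crops included, and the job is handed in when it is done.

Besides the shell and the picture viewer there is one more tool, called after "Request:" as name([rows], argument=value, ...), one row to a line, values as JSON. step_arm: Moves the arm, as the interface text tells. Its arguments: {"type":"object","properties":{"increments":{"type":"array"},"fingers":{"type":"number"}},"required":["increments"]}

```bash
mkdir -p pics; cat > h.py <<'E'
import numpy as np, cv2
from cell import state, imaging, env, spot_in, mark_of
def cam(n): return imaging.read_camera(n)
def ray(c,uv):
    K=np.array(c["intrinsics"]);d=np.array(c["distortion"],float)
    p=cv2.undistortPoints(np.array([[uv]],float),K,d)[0,0]
    T=np.array(c["camera_from_world"]);R=T[:3,:3];o=-R.T@T[:3,3]
    return o,R.T@np.array([p[0],-p[1],-1.])
def at_z(c,uv,z):
    o,v=ray(c,uv); return o+v*(z-o[2])/v[2]
def at_d(c,uv):
    o,v=ray(c,uv); u=np.round(uv).astype(int); return o+v*float(c["z_map"][u[1],u[0]])
def cloud(c,step=1):
    K=np.array(c["intrinsics"]);d=np.array(c["distortion"],float);z=c["z_map"]
    vv,uu=np.mgrid[0:z.shape[0]:step,0:z.shape[1]:step]
    p=cv2.undistortPoints(np.stack([uu,vv],-1).reshape(-1,1,2).astype(float),K,d)[:,0]
    T=np.array(c["camera_from_world"]);R=T[:3,:3];zz=z[vv,uu].reshape(-1,1)
    P=np.hstack([p[:,:1]*zz,-p[:,1:]*zz,-zz]); W=(P-T[:3,3])@R
    W[zz[:,0]==0]=np.nan
    return W.reshape(vv.shape+(3,))
def proj(c,P):
    T=np.array(c["camera_from_world"]);q=T[:3,:3]@np.array(P,float)+T[:3,3]
    q=np.array([[q[0],-q[1],-q[2]]])
    return cv2.projectPoints(q,np.zeros(3),np.zeros(3),np.array(c["intrinsics"]),np.array(c["distortion"],float))[0][0,0]
def save(n,img): cv2.imwrite("pics/"+n,img[...,::-1])
E
python3 - <<'E'
from h import *
s=state();print({k:np.round(v,3) for k,v in s.items()})
a=cam("scene");b=cam("top")
save("both.png",cv2.resize(np.hstack([a["color"],b["color"]]),(800,300)))
save("scene.png",cv2.resize(a["color"],(800,600)));save("top.png",cv2.resize(b["color"],(800,600)))
for n,c in(("scene",a),("top",b)):
  for t in["case","case_lid","lid_lip","tool_stand","stand_slot0","stand_slot1","pry_grip","pry_tip","punch_grip","weight_mid","tin_mid","block_mid","big_weight_mid"]:
    print(n,t,[(np.round(m["uv"]).tolist(),round(m["confidence"],2),np.round(at_d(c,m["uv"])).tolist()) for m in mark_of(n,t)[:4]])
E
```

```text
{'t': np.float64(0.0), 'joints': array([-1.444,  0.492,  1.559,  0.   ,  1.092, -0.106]), 'qvel': array([ 0.   ,  0.   ,  0.001,  0.001, -0.   , -0.   ]), 'tau': array([-4.0000e-03, -6.1264e+01, -2.5819e+01,  6.9000e-02,  4.8000e-02,
       -0.0000e+00]), 'eef_pos': array([ 144.192, -607.908,  214.057]), 'tcp_rot': array([-3.141, -0.   ,  0.233]), 'ft_force': array([ 0.259,  0.125, -0.819]), 'moment': array([ 0.052,  0.001, -0.02 ]), 'grip_force': np.float64(0.0), 'opening': np.float64(1.0)}
scene case []Traceback (most recent call last):
  File "<stdin>", line 8, in <module>
ValueError: it knows: big_weight_mid, block_mid, case, lid_lip, pry_grip, pry_tip, punch_grip, stand_slot, tin_mid, tool_stand, weight_mid
```

View pics/scene.png

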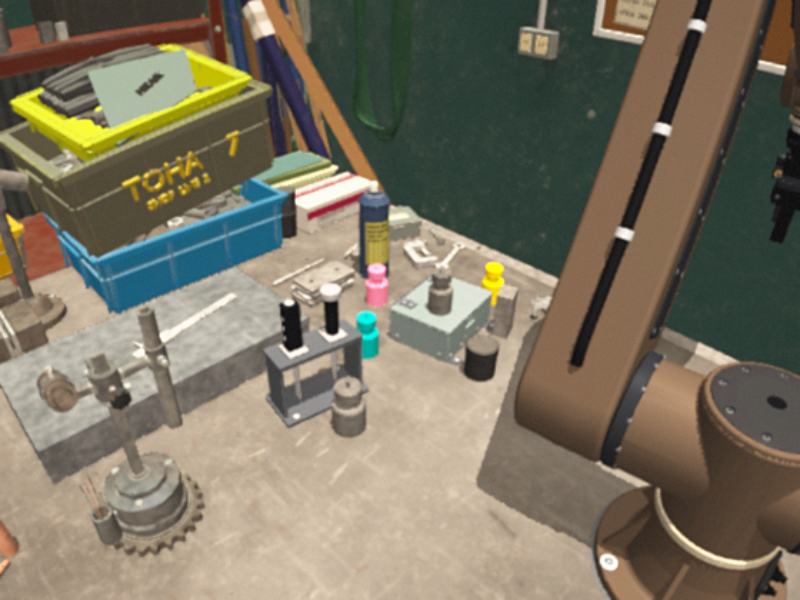

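View pics/top.png

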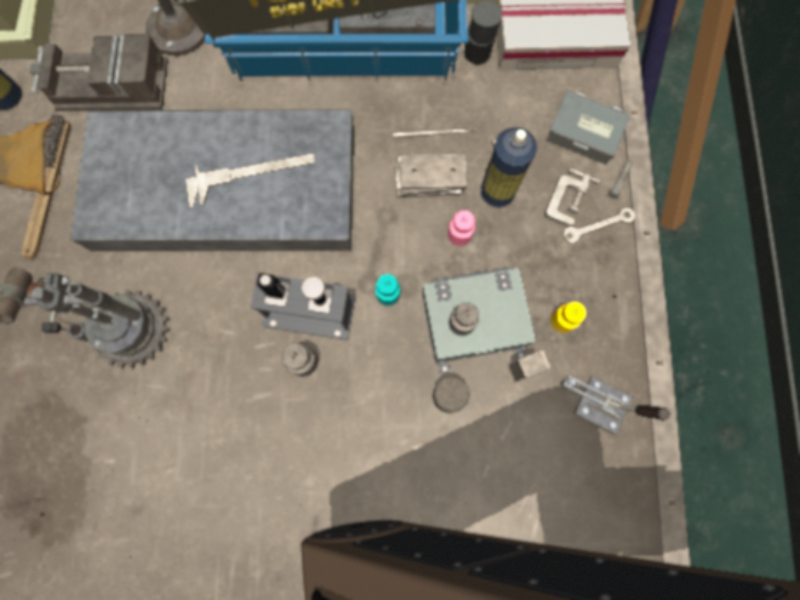

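The scene picture shows the weight on the case lid at (440,290), the stand with the flat-bladed tool at (290,325) and the capped punch at (330,310). In the top view the lid spans about (425,270)-(535,360), with its hinge at the top. The tin (452,392) and block (533,362) sit in front of it, and the big weight is at (300,358).

```bash
python3 - <<'E'
from h import *
np.set_printoptions(suppress=True)
b=cam("top");a=cam("scene")
for n,c in(("scene",a),("top",b)):
  for t in["case","lid_lip","tool_stand","stand_slot","pry_grip","punch_grip","weight_mid","tin_mid","block_mid","big_weight_mid"]:
    print(n,t,[(np.round(m["uv"]).tolist(),round(m["confidence"],2),np.round(at_d(c,m["uv"])).tolist()) for m in mark_of(n,t)[:4]])
W=cloud(b)
print("cam",np.round(at_d(b,(280,210))),"res mm/px",np.linalg.norm(at_z(b,(280,210),0)-at_z(b,(281,210),0)))
def rect(name,box,zlo,zhi):
    x0,y0,x1,y1=[int(v*.7) for v in box]
    P=W[y0:y1,x0:x1].reshape(-1,3);P=P[(P[:,2]>zlo)&(P[:,2]<zhi)]
    r=cv2.minAreaRect(P[:,:2].astype(np.float32));print(name,len(P),r,"z",np.median(P[:,2]),np.round(np.median(P[:,:2],0),1))
    print("   ",np.round(cv2.boxPoints(r)).tolist())
rect("lid",(405,250,550,375),60,76)
rect("weight",(430,280,500,350),85,160)
rect("plate",(235,260,365,350),103,118)
rect("bigw",(270,330,330,385),50,100)
rect("tin",(425,365,480,415),50,75)
rect("block",(505,340,560,390),80,100)
rect("bottle/turq",(370,265,410,315),25,100)
rect("yellow",(548,290,598,340),25,100)
rect("pink",(440,200,485,250),25,100)
save("crop1.png",cv2.resize(b["color"][170:300,165:425],(800,400),interpolation=cv2.INTER_CUBIC))
E
```

```text
scene case [([203.0, 227.0], 0.68, [572.0, 174.0, 167.0]), ([309.0, 228.0], 0.59, [507.0, -88.0, 67.0])]
scene lid_lip [([331.0, 220.0], 0.95, [547.0, -231.0, 4.0]), ([205.0, 245.0], 0.36, [573.0, 175.0, 120.0])]
scene tool_stand [([220.0, 277.0], 0.8, [573.0, 144.0, 8.0])]
scene stand_slot [([207.0, 245.0], 0.81, [572.0, 171.0, 116.0]), ([233.0, 234.0], 0.73, [563.0, 106.0, 117.0])]
scene pry_grip [([203.0, 226.0], 0.9, [573.0, 173.0, 167.0])]
scene punch_grip [([233.0, 216.0], 0.92, [565.0, 102.0, 165.0])]
scene weight_mid [([344.0, 200.0], 0.8, [547.0, -284.0, 47.0]), ([306.0, 203.0], 0.69, [541.0, -108.0, 116.0]), ([256.0, 233.0], 0.69, [599.0, 5.0, 51.0]), ([260.0, 203.0], 0.66, [705.0, -108.0, 41.0])]
scene tin_mid [([335.0, 253.0], 0.87, [418.0, -81.0, 46.0])]
scene block_mid [([351.0, 221.0], 0.63, [467.0, -210.0, 49.0])]
scene big_weight_mid [([242.0, 281.0], 0.8, [474.0, 157.0, 72.0])]
top case [([332.0, 226.0], 0.89, [536.0, -137.0, 115.0])]
top lid_lip [([338.0, 245.0], 0.59, [501.0, -156.0, 67.0])]
top tool_stand [([216.0, 216.0], 0.77, [558.0, 117.0, 115.0]), ([211.0, 2
[... 1879 characters left out ...]
7.0], [498.0, -246.0], [482.0, -205.0]]
bottle/turq 294 ((603.6005249023438, -1.3076858520507812), (40.97206497192383, 38.09223556518555), 89.98699188232422) z 75.51074974646687 [600.4  -2.8]
    [[585.0, -22.0], [623.0, -22.0], [623.0, 19.0], [585.0, 19.0]]
yellow 339 ((558.5098876953125, -300.85943603515625), (41.26443862915039, 37.34080123901367), 1.5650402307510376) z 74.33005687303375 [ 555.7 -297.3]
    [[537.0, -283.0], [538.0, -320.0], [580.0, -319.0], [579.0, -282.0]]
pink 314 ((712.3292846679688, -128.1313018798828), (41.105716705322266, 37.16853713989258), 87.33914184570312) z 73.6749344045114 [ 707.3 -126.3]
    [[693.0, -148.0], [730.0, -150.0], [732.0, -108.0], [695.0, -107.0]]
```

View pics/crop1.png

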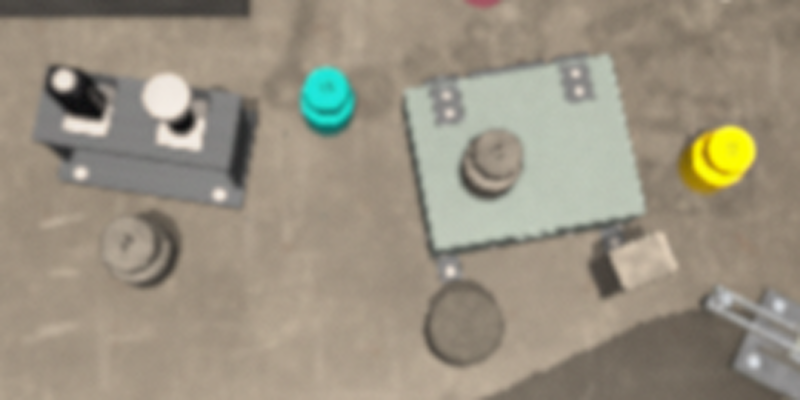

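The weight look-alikes in the crop are steel on the lid (493,162), turquoise (327,100), yellow (718,158) and big steel (137,250). The one on the lid fits: it is steel, the small one, and it stands on the lid. The flat-bladed tool is the plain black handle (80,95); the punch has the round cap (165,97). Next I refine the poses.

```bash
python3 - <<'E'
from h import *
np.set_printoptions(suppress=True)
from scipy.optimize import least_squares
C={n:cam(n) for n in("top","scene")};W={n:cloud(c) for n,c in C.items()}
def circ(P,r):
    f=lambda q:np.hypot(P[:,0]-q[0],P[:,1]-q[1])-r
    s=least_squares(f,P[:,:2].mean(0)+[5,0],loss="soft_l1",f_scale=1.5);return s.x,np.sqrt(np.mean(f(s.x)**2))
for n in C:
    P=W[n].reshape(-1,3);P=P[~np.isnan(P[:,0])]
    def near(x,y,r,z0,z1): return P[(np.hypot(P[:,0]-x,P[:,1]-y)<r)&(P[:,2]>z0)&(P[:,2]<z1)]
    for nm,x,y,z0,z1,r in(("weight",540,-120,76,118,21.5),("big",485,138,10,52,26),("tin",431,-103,8,55,28),("turq",600,-3,8,50,21.5)):
        Q=near(x,y,34,z0,z1)
        if len(Q)>20:print(n,nm,len(Q),circ(Q,r))
    Q=near(540,-120,34,139,150)
    if len(Q)>5:print(n,"weight knob top",len(Q),Q.mean(0), np.ptp(Q,0))
    for nm,x,y,r,z0,z1 in(("lid",540,-154,110,66,70.3),("plate",570,133,95,108,112.5),("block",476,-231,40,86,93)):
        M=(np.hypot(W[n][...,0]-x,W[n][...,1]-y)<r)&(W[n][...,2]>z0)&(W[n][...,2]<z1)
        M=cv2.morphologyEx(M.astype(np.uint8),cv2.MORPH_OPEN,np.ones((3,3)))
        k,L,S,_=cv2.connectedComponentsWithStats(M,connectivity=4)
        if k<2: continue
        Q=W[n][L==1+np.argmax(S[1:,4])]
        rc=cv2.minAreaRect(Q[:,:2].astype(np.float32));print(n,nm,len(Q),np.round(rc[0],1),np.round(rc[1],1),round(rc[2],1),np.round(cv2.boxPoints(rc)).tolist())
    for z0 in (120,135,150,165,180,190):
        Q=near(575,167,30,z0,z0+8)
        if len(Q):print(n,"pry",z0,len(Q),np.round(Q.mean(0),1),np.round(Q.min(0)),np.round(Q.max(0)))
E
```

```text
top weight 145 (array([ 545.32738152, -122.2785167 ]), np.float64(2.125251700828518))
top big 153 (array([490.24041708, 143.33729994]), np.float64(2.4061600256160083))
top turq 130 (array([608.23990659,  -1.60085622]), np.float64(2.1945821583451437))
top weight knob top 209 [ 543.34507726 -121.35510161  145.7008    ] [32.81241917 33.66600651  9.4099233 ]
top lid 318 [ 604.2 -140.6] [44.3 79.7] 16.7 [[571.0, -109.0], [594.0, -185.0], [637.0, -172.0], [614.0, -96.0]]
top plate 104 [577.5  78.3] [41.9 21.9] 9.7 [[555.0, 86.0], [559.0, 64.0], [600.0, 71.0], [596.0, 93.0]]
top block 236 [ 475.9 -230.7] [30. 43.] 21.2 [[454.0, -216.0], [470.0, -256.0], [498.0, -245.0], [482.0, -205.0]]
top pry 120 14 [575.4 161.7 123.8] [571. 155. 120.] [586. 177. 128.]
top pry 135 17 [575.7 162.9 140.2] [572. 154. 135.] [587. 180. 143.]
top pry 150 16 [577.  161.8 153.5] [571. 154. 151.] [589. 180. 157.]
top pry 165 15 [575.1 162.3 169.4] [572. 154. 165.] [588. 177. 172.]
top pry 180 18 [576.8 161.6 184.2] [570. 154. 181.] [590. 178. 187.]
top pry 190 108 [581.6 166.1 194.9] [571. 154. 190.] [593. 179. 19
[... 523 characters left out ...]
0, -209.0], [638.0, -190.0], [606.0, -56.0]]
scene plate 202 [575.5 130.2] [36.3 57.9] 81.2 [[544.0, 117.0], [601.0, 108.0], [607.0, 144.0], [550.0, 153.0]]
scene block 109 [ 475.1 -229.6] [29.5 46.2] 23.2 [[452.0, -214.0], [471.0, -257.0], [498.0, -245.0], [480.0, -203.0]]
scene pry 120 45 [575.1 171.4 124.1] [570. 156. 120.] [591. 182. 128.]
scene pry 135 42 [574.8 172.4 138.6] [570. 158. 135.] [588. 182. 143.]
scene pry 150 49 [574.8 172.  154.1] [569. 156. 150.] [589. 182. 158.]
scene pry 165 46 [574.6 171.4 169. ] [569. 158. 165.] [592. 182. 173.]
scene pry 180 46 [574.6 171.7 184. ] [569. 156. 180.] [588. 182. 188.]
scene pry 190 93 [578.6 169.4 194.3] [569. 155. 190.] [594. 181. 198.]
```

Request:
step_arm([
  {"slide":[0.06,0,0],"roll":0},
  {"slide":[0.12,0,0],"roll":0},
  {"slide":[0.18,0,0],"roll":0},
  {"slide":[0.24,-0.05,0],"roll":0},
  {"slide":[0.28,-0.1,0],"roll":0},
], fingers=1)

```text
t: 1.98
eef_pos: [387.1, -459.7, 214.2]
tcp_rot: [-3.141, -0.0, 0.233]
ft_force: [0.6, 0.4, -0.4]
opening: 1.001
grip_force: 0.0
```

Request:
step_arm([
  {"slide":[0.04,-0.05,0],"roll":0},
  {"slide":[0.08,-0.1,0],"roll":0},
  {"slide":[0.12,-0.15,0],"roll":0},
  {"slide":[0.16,-0.2,0],"roll":0},
  {"slide":[0.18,-0.23,0],"roll":0},
])

```text
t: 2.6
eef_pos: [508.7, -193.5, 214.8]
tcp_rot: [3.141, -0.0, 0.234]
ft_force: [0.4, -0.7, 0.3]
opening: 0.998
grip_force: 0.0
```

```bash
python3 - <<'E'
from h import *
c=cam("wrist");s=state();print(s["eef_pos"],s["tcp_rot"])
save("w1.png",cv2.resize(c["color"],(800,600)))
for p in([544.5,-121.5,68],[544.5,-121.5,146]):print(proj(c,p)/.7)
T=np.array(c["camera_from_world"]);R=T[:3,:3];print("cam at",-R.T@T[:3,3],"axis",-R[2])
for t in["weight_mid","lid_lip","tin_mid","block_mid"]:
    print(t,[(np.round(m["uv"]).tolist(),round(m["confidence"],2)) for m in mark_of("wrist",t)[:4]])
E
```

```text
[ 509.44606668 -190.39400469  214.8487023 ] [-3.14075704e+00 -7.23024581e-04  2.35331197e-01]
[316.67475086 215.84354618]
[289.80254212 228.43336223]
cam at [ 584.80524613 -174.08853151  385.41463445] axis [-0.27153387 -0.0646469  -0.96025524]
weight_mid [([214.0, 154.0], 0.87), ([387.0, 177.0], 0.67), ([124.0, 62.0], 0.61)]
lid_lip [([251.0, 199.0], 0.8)]
tin_mid [([195.0, 238.0], 0.76)]
block_mid [([306.0, 228.0], 0.79)]
```

View pics/w1.png

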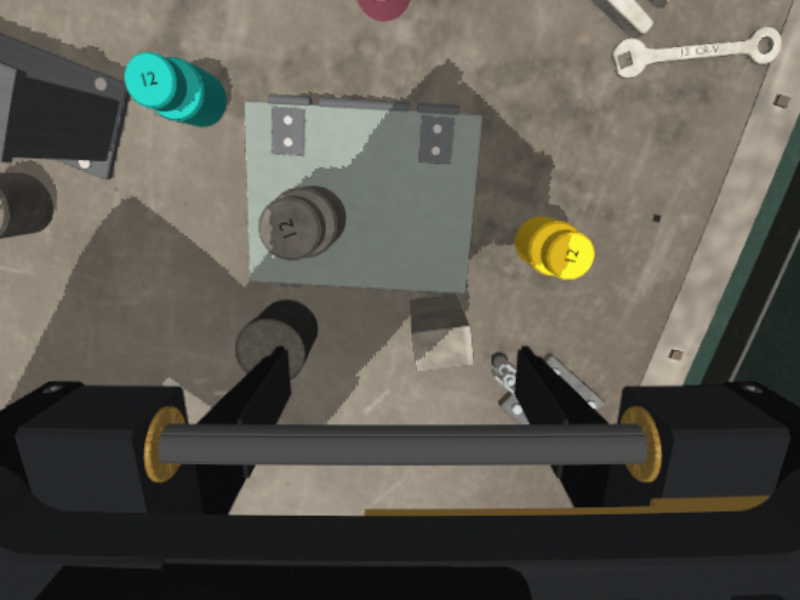

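The wrist picture shows the weight with its knob at (289,229) and base at (318,215), matching my estimate. The lid corners are (246,102), (481,115), (466,292) and (248,283), the tin is at (275,345) and the block at (442,340).

```bash
python3 - <<'E'
from h import *
np.set_printoptions(suppress=True,precision=1)
c=cam("wrist")
co=[at_z(c,np.array(u)*.7,68)[:2] for u in((246,102),(481,115),(466,292),(248,283))]
print(co);bl,br,fr,fl=co
x=(bl-fl)+(br-fr);y=(bl-br)+(fl-fr)
print("yaw",np.arctan2(x[1],x[0]),np.arctan2(-y[0],y[1]),"len",np.linalg.norm(x)/2,np.linalg.norm(y)/2)
th=.5*(np.arctan2(x[1],x[0])+np.arctan2(-y[0],y[1]));ctr=np.mean(co,0);R=np.array([[np.cos(th),-np.sin(th)],[np.sin(th),np.cos(th)]])
print("th",th,"ctr",ctr,"lip",ctr+R@[-62,0])
for n,p in(("tin",(432,-104)),("b1",(454,-216)),("b2",(470,-256)),("b3",(498,-245)),("b4",(482,-205)),("weight",(544.5,-121.5))):print(n,R.T@(np.array(p)-ctr))
m=mark_of("wrist","lid_lip")[0];print(at_z(c,m["uv"],64))
E
```

```text
[array([606.9, -64.5]), array([ 634.7, -219.2]), array([ 514.3, -242.1]), array([483.8, -83.4])]
yaw 0.1704450490259845 0.18394528295980753 len 123.51163043956718 159.35689367323533
th 0.17719516599289603 ctr [ 559.9 -152.3] lip [ 498.9 -163.2]
tin [-117.4   70.1]
b1 [-115.5  -44. ]
b2 [-106.8  -86.2]
b3 [-77.3 -80.3]
b4 [-86.  -38.1]
weight [-9.8 33. ]
[ 498.8 -161.4   64. ]
```

Request:
step_arm([
  {"slide":[0.0415,-0.0515,0],"roll":0},
  {"slide":[0.0415,-0.0515,0],"roll":0},
  {"slide":[0.0415,-0.0515,0.05],"roll":0},
  {"slide":[0.0415,-0.0515,0.05],"roll":0},
])

```text
t: 3.45
eef_pos: [534.6, -136.8, 162.4]
tcp_rot: [-3.139, 0.005, 0.232]
ft_force: [-0.8, 0.7, 0.5]
opening: 1.0
grip_force: 0.0
```

Request:
step_arm([
  {"slide":[0,0,0],"roll":0},
  {"slide":[0,0,0],"roll":0},
])

```text
t: 3.7
eef_pos: [536.8, -137.0, 166.2]
tcp_rot: [3.14, -0.002, 0.232]
ft_force: [-0.8, 0.4, -0.4]
opening: 0.999
grip_force: 0.0
```

Request:
step_arm([
  {"slide":[0.011,-0.0136,0],"roll":0},
  {"slide":[0.011,-0.0136,0.03],"roll":0},
  {"slide":[0.011,-0.0136,0.06],"roll":0},
  {"slide":[0.011,-0.0136,0.084],"roll":0},
  {"slide":[0.011,-0.0136,0.084],"roll":0},
])

```text
t: 4.32
eef_pos: [543.8, -119.5, 79.8]
tcp_rot: [-3.14, 0.002, 0.233]
ft_force: [0.2, 0.2, 0.6]
opening: 0.995
grip_force: 0.0
```

Request:
step_arm([
  {"slide":[0,0,0],"roll":0},
  {"slide":[0,0,0],"roll":0},
  {"slide":[0,0,0],"roll":0},
  {"slide":[0,0,0],"roll":0},
  {"slide":[0,0,0],"roll":0},
], fingers=0)

```text
t: 4.95
eef_pos: [543.9, -120.5, 80.8]
tcp_rot: [3.141, -0.0, 0.233]
ft_force: [0.3, 0.3, 0.6]
opening: 0.529
grip_force: 0.0
```

Request:
step_arm([
  {"slide":[0,0,0],"roll":0},
  {"slide":[0,0,0],"roll":0},
])

```text
t: 5.2
eef_pos: [544.3, -120.8, 80.9]
tcp_rot: [3.141, -0.001, 0.233]
ft_force: [1.3, -3.3, 2.4]
opening: 0.434
grip_force: 30.0
```

Request:
step_arm([
  {"slide":[0,0,-0.02],"roll":0},
  {"slide":[0,0,-0.05],"roll":0},
  {"slide":[-0.005,-0.03,-0.06],"roll":0},
  {"slide":[-0.015,-0.07,-0.06],"roll":0},
  {"slide":[-0.022,-0.11,-0.06],"roll":0},
])

```text
t: 5.82
eef_pos: [495.7, -17.4, 140.0]
tcp_rot: [-3.141, 0.002, 0.232]
ft_force: [-0.5, -0.3, -5.6]
opening: 0.431
grip_force: 30.0
```

Request:
step_arm([
  {"slide":[-0.008,-0.042,0],"roll":0},
  {"slide":[-0.008,-0.042,0.04],"roll":0},
  {"slide":[-0.008,-0.042,0.09],"roll":0},
  {"slide":[-0.008,-0.042,0.115],"roll":0},
  {"slide":[-0.008,-0.042,0.115],"roll":0},
])

```text
t: 6.45
eef_pos: [478.2, 20.8, 23.9]
tcp_rot: [-3.14, 0.005, 0.233]
ft_force: [0.4, -0.3, -6.0]
opening: 0.434
grip_force: 30.0
```

Request:
step_arm([
  {"slide":[0,0,0.004],"roll":0},
  {"slide":[0,0,0.008],"roll":0},
  {"slide":[0,0,0.0112],"roll":0},
  {"slide":[0,0,0.0112],"roll":0},
])

```text
t: 6.95
eef_pos: [479.7, 20.5, 14.5]
tcp_rot: [3.141, -0.0, 0.233]
ft_force: [-0.8, -0.8, -5.2]
opening: 0.434
grip_force: 30.0
```

Request:
step_arm([
  {"slide":[0,0,0.001],"roll":0},
  {"slide":[0,0,0.002],"roll":0},
  {"slide":[0,0,0.002],"roll":0},
])

```text
t: 7.32
eef_pos: [479.8, 20.5, 12.9]
tcp_rot: [3.141, -0.001, 0.233]
ft_force: [-2.2, 0.3, 4.0]
opening: 0.434
grip_force: 30.0
```

Request:
step_arm([
  {"slide":[0,0,0],"roll":0},
  {"slide":[0,0,0],"roll":0},
  {"slide":[0,0,0],"roll":0},
  {"slide":[0,0,-0.06],"roll":0},
  {"slide":[0,0,-0.12],"roll":0},
], fingers=1)

```text
t: 7.95
eef_pos: [479.3, 20.5, 133.3]
tcp_rot: [-3.141, 0.002, 0.233]
ft_force: [0.2, 0.1, 0.0]
opening: 0.901
grip_force: 0.0
```

Request:
step_arm([
  {"slide":[0,0,-0.06],"roll":-0.18},
  {"slide":[0,0,-0.12],"roll":-0.36},
  {"slide":[0.03,-0.03,-0.14],"roll":-0.54},
  {"slide":[0.06,-0.06,-0.14],"roll":-0.72},
  {"slide":[0.07,-0.09,-0.14],"roll":-0.9},
])

```text
t: 8.57
eef_pos: [527.9, 125.5, 272.4]
tcp_rot: [3.141, -0.0, 1.139]
ft_force: [-0.1, -0.5, -0.6]
opening: 1.001
grip_force: 0.0
```

Request:
step_arm([
  {"slide":[0,0,0],"roll":-0.18},
  {"slide":[0,0,0],"roll":-0.283},
  {"slide":[0,0,0],"roll":-0.283},
])

```text
t: 8.95
eef_pos: [526.9, 124.3, 272.3]
tcp_rot: [-3.141, 0.0, 1.415]
ft_force: [-0.6, 0.3, 0.3]
opening: 1.004
grip_force: 0.0
```

```bash
python3 - <<'E'
from h import *
c=cam("wrist");s=state();print(s["eef_pos"],s["tcp_rot"],s["joints"])
b=cam("top")
save("w2.png",np.vstack([np.hstack([cv2.resize(c["color"],(800,600))])]))
for p in([581,168,195],[581,168,115]):print(proj(c,p)/.7)
for t in["stand_slot","pry_grip","punch_grip"]:
    print(t,[(np.round(np.array(m["uv"])/.7).tolist(),round(m["confidence"],2)) for m in mark_of("wrist",t)[:4]])
E
```

```text
[526.93705121 124.27795173 272.30062834] [-3.14143281e+00  9.93975802e-05  1.41346505e+00] [ 1.09618850e-01  3.14957652e-01  1.68572076e+00 -5.90832169e-05
  1.14109464e+00  2.66974751e-01]
[487.36615727 229.03106495]
[467.11541342 216.35914352]
stand_slot [([468.0, 303.0], 0.96)]
pry_grip [([478.0, 217.0], 0.65)]
punch_grip [([472.0, 325.0], 0.79)]
```

View pics/w2.png

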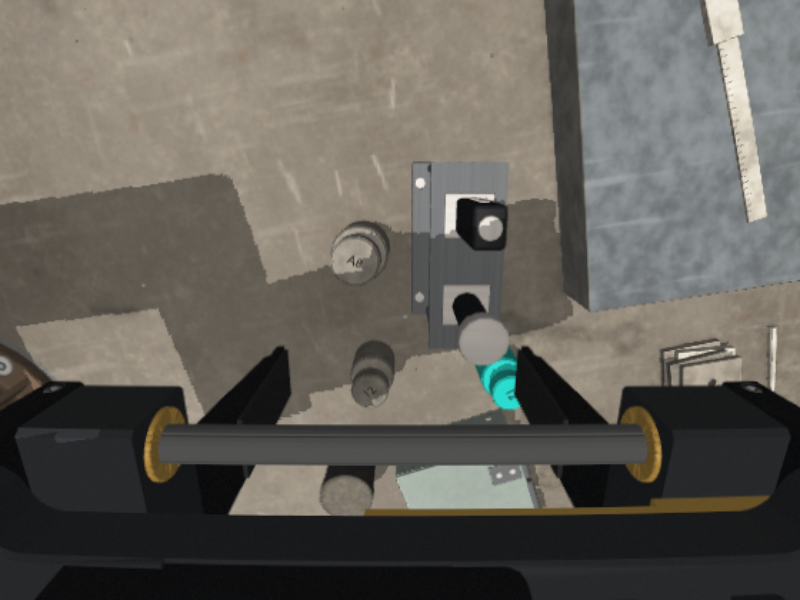

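The wrist picture shows the flat tool's butt at (489,227) and its guard at (470,216). The punch cap is at (484,339) and the placed weight stands at (370,375). The flat tool is therefore at about (582,168), aligned with the stand.

Request:
step_arm([
  {"slide":[0.026,0.024,0],"roll":0},
  {"slide":[0.052,0.048,0],"roll":0},
  {"slide":[0.052,0.048,0.02],"roll":0},
  {"slide":[0.052,0.048,0.07],"roll":0},
  {"slide":[0.052,0.048,0.11],"roll":0},
], fingers=0.6)

```text
t: 9.82
eef_pos: [582.2, 168.1, 160.8]
tcp_rot: [-3.141, 0.0, 1.415]
ft_force: [0.5, 0.2, 0.4]
opening: 0.607
grip_force: 0.0
```

Request:
step_arm([
  {"slide":[0,0,0.02],"roll":0},
  {"slide":[0,0,0.0335],"roll":0},
  {"slide":[0,0,0.0335],"roll":0},
])

```text
t: 10.2
eef_pos: [582.4, 168.1, 128.5]
tcp_rot: [-3.141, 0.0, 1.415]
ft_force: [0.3, 0.2, 0.3]
opening: 0.604
grip_force: 0.0
```

Request:
step_arm([
  {"slide":[0,0,0],"roll":0},
  {"slide":[0,0,0],"roll":0},
  {"slide":[0,0,0],"roll":0},
  {"slide":[0,0,0],"roll":0},
  {"slide":[0,0,0],"roll":0},
], fingers=0)

```text
t: 10.82
eef_pos: [582.6, 168.2, 129.1]
tcp_rot: [3.141, 0.0, 1.416]
ft_force: [0.3, -0.2, 2.6]
opening: 0.208
grip_force: 30.0
```

Request:
step_arm([
  {"slide":[0,0,0],"roll":0},
  {"slide":[0,0,-0.02],"roll":0},
  {"slide":[0,0,-0.04],"roll":0},
  {"slide":[0,0,-0.075],"roll":0},
  {"slide":[0,0,-0.075],"roll":0},
])

```text
t: 11.45
eef_pos: [583.3, 168.4, 205.9]
tcp_rot: [3.138, -0.001, 1.416]
ft_force: [1.1, -0.1, -1.4]
opening: 0.207
grip_force: 30.0
```

Request:
step_arm([
  {"slide":[0.008,0,0],"roll":0},
  {"slide":[0.014,0,0],"roll":0},
  {"slide":[0.02,0,0],"roll":0},
])

```text
t: 11.82
eef_pos: [585.1, 187.6, 202.5]
tcp_rot: [-3.14, 0.003, 1.416]
ft_force: [-0.7, -6.3, -3.1]
opening: 0.208
grip_force: 30.0
```

```bash
python3 - <<'E'
from h import *
c=cam("scene");s=state();print({k:np.round(s[k],2) for k in("eef_pos","tcp_rot","ft_force","moment","opening")})
save("s2.png",cv2.resize(c["color"][140:320,120:360],(800,600),interpolation=cv2.INTER_CUBIC))
E
```

```text
{'eef_pos': array([585.22, 188.18, 202.45]), 'tcp_rot': array([-3.14,  0.  ,  1.42]), 'ft_force': array([-0.36, -4.71, -2.06]), 'moment': array([-1.46, -0.08,  0.01]), 'opening': np.float64(0.21)}
```

View pics/s2.png

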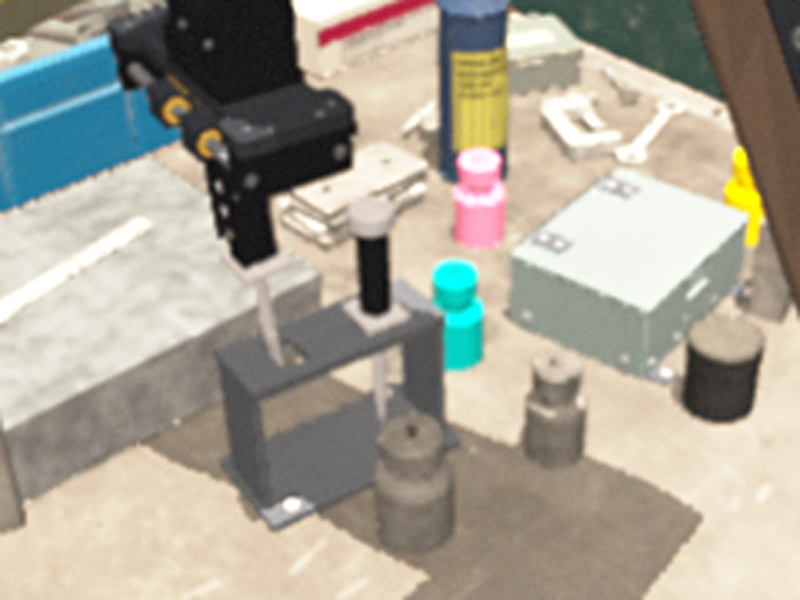

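The crop shows the tool in the gripper, its tip in the slot at (285,360). It is starting to tilt in the grip against the slot edge, so the pivot works.

Request:
step_arm([
  {"slide":[0.009,0,0],"roll":0},
  {"slide":[0.018,0,0],"roll":0},
  {"slide":[0.028,0,0.003],"roll":0},
  {"slide":[0.037,0,0.0065],"roll":0},
  {"slide":[0.046,0,0.0105],"roll":0},
])

```text
t: 12.5
eef_pos: [592.6, 234.0, 193.0]
tcp_rot: [-3.141, 0.0, 1.416]
ft_force: [-1.9, -2.5, 4.2]
opening: 0.206
grip_force: 30.0
```

Request:
step_arm([
  {"slide":[0.008,0,0.0055],"roll":0},
  {"slide":[0.016,0,0.0115],"roll":0},
  {"slide":[0.0245,0,0.0185],"roll":0},
  {"slide":[0.031,0,0.026],"roll":0},
  {"slide":[0.037,0,0.034],"roll":0},
])

```text
t: 13.12
eef_pos: [598.4, 270.5, 158.8]
tcp_rot: [3.142, -0.0, 1.416]
ft_force: [-0.3, -1.3, 2.3]
opening: 0.206
grip_force: 30.0
```

```bash
python3 - <<'E'
from h import *
c=cam("scene");s=state();print({k:np.round(s[k],2) for k in("eef_pos","tcp_rot","ft_force","moment","opening")})
save("s3.png",cv2.resize(c["color"][140:320,80:320],(800,600),interpolation=cv2.INTER_CUBIC))
for t in("pry_grip","pry_tip"):print([(np.round(m["uv"]).tolist(),round(m["confidence"],2)) for m in mark_of("scene",t)[:3]])
E
```

```text
{'eef_pos': array([598.12, 270.89, 157.69]), 'tcp_rot': array([-3.14,  0.  ,  1.42]), 'ft_force': array([-0.34, -0.85,  1.73]), 'moment': array([-0.56, -0.24,  0.08]), 'opening': np.float64(0.2)}
[([164.0, 225.0], 0.76), ([231.0, 235.0], 0.43), ([284.0, 264.0], 0.32)]
[([207.0, 246.0], 0.53), ([336.0, 252.0], 0.46)]
```

View pics/s3.png

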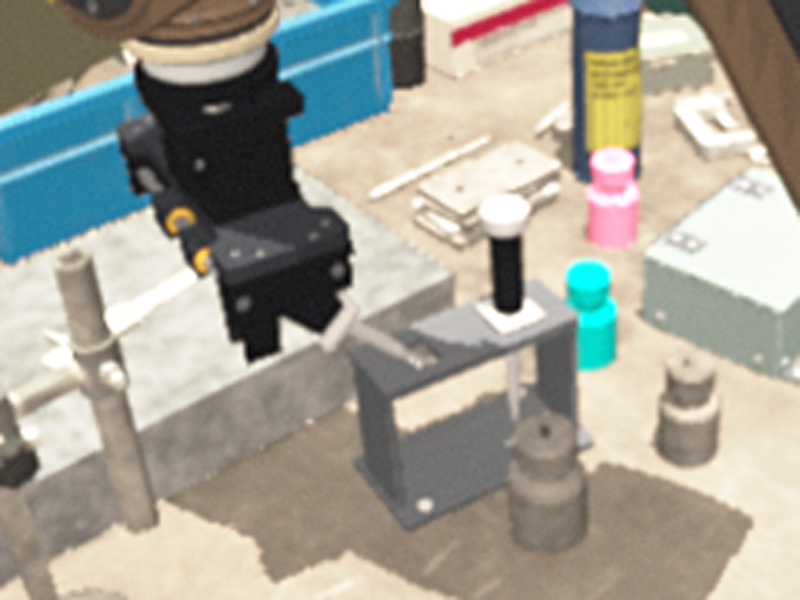

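The crop shows the tool tilted by about 55° in the grip, with the guard at (340,320) and the tip in the slot at (425,355). I withdraw it along its axis and carry it to the case.

Request:
step_arm([
  {"slide":[0.012,0,-0.008],"roll":0},
  {"slide":[0.024,0,-0.017],"roll":0},
  {"slide":[0.03,0,-0.045],"roll":0},
  {"slide":[0.03,0,-0.09],"roll":0},
  {"slide":[0.03,0,-0.13],"roll":0},
])

```text
t: 13.9
eef_pos: [603.0, 300.9, 291.9]
tcp_rot: [3.14, -0.002, 1.416]
ft_force: [0.7, 0.2, -1.4]
opening: 0.205
grip_force: 30.0
```

Request:
step_arm([
  {"slide":[-0.05,-0.015,0],"roll":0},
  {"slide":[-0.1,-0.03,0],"roll":0},
  {"slide":[-0.15,-0.045,0],"roll":0},
  {"slide":[-0.2,-0.06,0],"roll":0},
  {"slide":[-0.25,-0.074,0],"roll":0},
])

```text
t: 14.52
eef_pos: [490.9, 63.6, 290.5]
tcp_rot: [3.14, -0.001, 1.416]
ft_force: [0.3, -0.7, -0.6]
opening: 0.21
grip_force: 30.0
```

Request:
step_arm([
  {"slide":[-0.05,-0.015,0],"roll":0},
  {"slide":[-0.1,-0.03,0],"roll":0},
  {"slide":[-0.15,-0.045,0],"roll":0},
  {"slide":[-0.2,-0.06,0],"roll":0},
  {"slide":[-0.25,-0.074,0],"roll":0},
])

```text
t: 15.15
eef_pos: [379.5, -172.6, 290.6]
tcp_rot: [3.139, 0.0, 1.416]
ft_force: [1.4, 0.2, -1.4]
opening: 0.209
grip_force: 30.0
```

Request:
step_arm([
  {"slide":[0,0,0],"roll":-0.18},
  {"slide":[0,0,0],"roll":-0.36},
  {"slide":[0,0,0],"roll":-0.54},
  {"slide":[0,0,0],"roll":-0.72},
  {"slide":[0,0,0],"roll":-0.9},
])

```text
t: 15.78
eef_pos: [380.4, -171.2, 290.4]
tcp_rot: [3.14, 0.002, 2.322]
ft_force: [-0.1, 0.7, -1.2]
opening: 0.208
grip_force: 30.0
```

Request:
step_arm([
  {"slide":[0,0,0],"roll":-0.18},
  {"slide":[0,0,0],"roll":-0.36},
  {"slide":[0,0,0],"roll":-0.54},
  {"slide":[0,0,0],"roll":-0.72},
  {"slide":[0,0,0],"roll":-0.9},
])

```text
t: 16.4
eef_pos: [380.4, -171.2, 290.5]
tcp_rot: [-3.141, 0.002, -3.061]
ft_force: [-0.2, 0.0, -0.9]
opening: 0.207
grip_force: 30.0
```

```bash
python3 - <<'E'
from h import *
s=state();print({k:np.round(s[k],3) for k in("eef_pos","tcp_rot","joints","ft_force","opening")})
a=cam("scene");b=cam("top")
for n,c in(("scene",a),("top",b)):
  for t in("pry_grip","pry_tip"):print(n,t,[(np.round(m["uv"]).tolist(),round(m["confidence"],2),np.round(at_d(c,m["uv"]))) for m in mark_of(n,t)[:3]])
save("s4.png",np.hstack([cv2.resize(a["color"][100:310,250:460],(400,400)),cv2.resize(b["color"][170:380,250:460],(400,400))]))
E
```

```text
{'eef_pos': array([ 380.421, -171.201,  290.45 ]), 'tcp_rot': array([-3.141e+00,  2.000e-03, -3.061e+00]), 'joints': array([-5.820e-01,  1.030e-01,  1.919e+00,  1.000e-03,  1.117e+00,
       -2.233e+00]), 'ft_force': array([-0.195,  0.002, -0.894]), 'opening': np.float64(0.207)}
scene pry_grip [([380.0, 135.0], 0.63, array([213., 160., 477.]))]
scene pry_tip [([334.0, 161.0], 0.81, array([ 1216., -1140.,  -368.]))]
top pry_grip []
top pry_tip [([351.0, 240.0], 0.61, array([ 487., -155.,  238.]))]
```

View pics/s4.png

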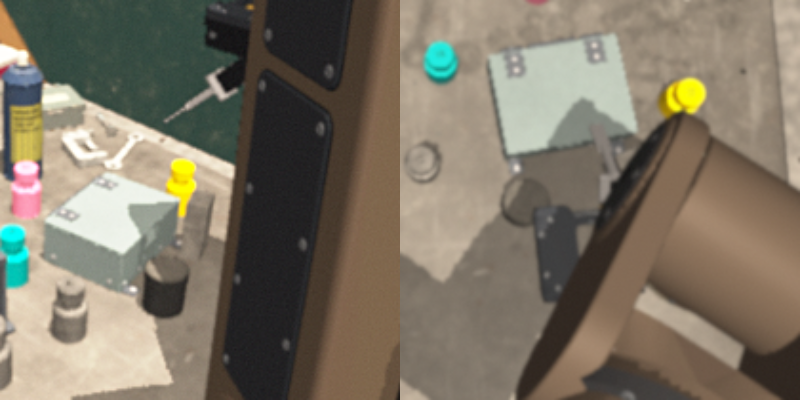

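```bash
python3 - <<'E'
from h import *
np.set_printoptions(suppress=True,precision=1)
a=cam("scene");b=cam("top");s=state();g=np.array(s["eef_pos"])+[0,0,19]
def tri(u,v):
    o1,d1=ray(a,u);o2,d2=ray(b,v);A=np.stack([d1,-d2],1);t=np.linalg.lstsq(A,o2-o1,rcond=None)[0]
    p,q=o1+d1*t[0],o2+d2*t[1];return (p+q)/2,np.linalg.norm(p-q)
for u,v in(((334,161),(351,240)),((336,164),(353.4,236.7))):
    p,e=tri(u,v);d=p-g;h=np.hypot(*d[:2]);print(p,"gap",e,"d",d,"len",np.linalg.norm(d),"phi",np.degrees(np.arctan2(h,-d[2])),"az",np.arctan2(d[1],d[0]))
az=s["tcp_rot"][2]+np.pi
for ph in(50,55.7,60):
    t=g+133*np.array([np.sin(np.radians(ph))*np.cos(az),np.sin(np.radians(ph))*np.sin(az),-np.cos(np.radians(ph))]);print(ph,t,proj(a,t),proj(b,t))
E
```

```text
[ 492.5 -152.9  233.3] gap 12.804336167728778 d [112.7  18.6 -75.3] len 136.8327618741876 phi 56.6218940966328 az 0.16333137200147949
[ 497.4 -162.2  220.9] gap 4.957727500231574 d [117.7   9.3 -87.7] len 147.06558523340428 phi 53.4070838421977 az 0.07862224186348574
50 [ 481.3 -164.1  223.1] [343.1 165.4] [354.2 243.9]
55.7 [ 489.3 -163.5  233.6] [340.7 160.2] [354.7 238.9]
60 [ 494.6 -163.1  242.1] [339.1 156.3] [355.2 235.4]
```

Request:
step_arm([
  {"slide":[0.012,-0.013,0],"roll":-0.097},
  {"slide":[0.012,-0.013,0.04],"roll":-0.097},
  {"slide":[0.012,-0.013,0.08],"roll":-0.097},
  {"slide":[0.012,-0.013,0.11],"roll":-0.097},
  {"slide":[0.012,-0.013,0.12],"roll":-0.097},
])

```text
t: 17.42
eef_pos: [368.2, -185.1, 168.3]
tcp_rot: [3.14, -0.002, -2.972]
ft_force: [-0.2, 0.1, -2.1]
opening: 0.209
grip_force: 30.0
```

Request:
step_arm([
  {"slide":[0,0,0.03],"roll":0},
  {"slide":[0,0,0.049],"roll":0},
  {"slide":[0,0,0.049],"roll":0},
])

```text
t: 17.8
eef_pos: [368.6, -185.4, 120.3]
tcp_rot: [3.141, -0.001, -2.971]
ft_force: [0.2, -0.1, -0.7]
opening: 0.211
grip_force: 30.0
```

```bash
python3 - <<'E'
from h import *
np.set_printoptions(suppress=True,precision=1)
s=state();print({k:np.round(s[k],3) for k in("eef_pos","tcp_rot","joints","ft_force","opening")})
a=cam("scene");b=cam("top");g=np.array(s["eef_pos"])+[0,0,19];az=s["tcp_rot"][2]+np.pi
t=g+133*np.array([np.sin(.96)*np.cos(az),np.sin(.96)*np.sin(az),-np.cos(.96)])
lip=np.array([498.9,-163.2,64])
print("tip pred",t,proj(a,t),proj(b,t),"lip",proj(a,lip),proj(b,lip))
for n,c in(("scene",a),("top",b)):
  for k in("pry_tip","lid_lip"):print(n,k,[(np.round(m["uv"]).tolist(),round(m["confidence"],2)) for m in mark_of(n,k)[:3]])
u=proj(a,t).astype(int);v=proj(b,t).astype(int);print(u,v)
save("s5.png",np.hstack([cv2.resize(i[w[1]-40:w[1]+40,w[0]-40:w[0]+40],(400,400),interpolation=cv2.INTER_CUBIC) for i,w in((a["color"],u),(b["color"],v))]))
E
```

```text
{'eef_pos': array([ 368.6, -185.4,  120.3]), 'tcp_rot': array([ 3.1, -0. , -3. ]), 'joints': array([-0.6,  0.3,  2.2, -0. ,  0.6, -2.4]), 'ft_force': array([ 0.2, -0.1, -0.7]), 'opening': np.float64(0.211)}
tip pred [ 476.  -166.9   63. ] [338.9 222.1] [342.9 255.8] lip [331.  218.6] [341.  245.8]
scene pry_tip [([334.0, 222.0], 0.66)]
scene lid_lip [([331.0, 218.0], 0.96)]
top pry_tip [([344.0, 255.0], 0.49)]
top lid_lip [([339.0, 246.0], 0.59)]
[338 222] [342 255]
```

View pics/s5.png

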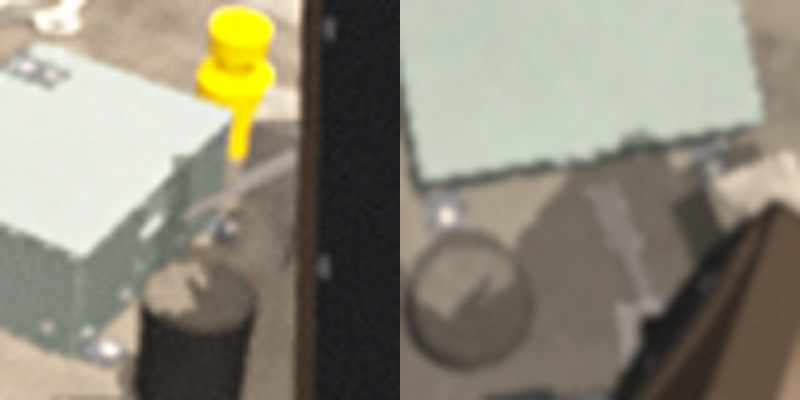

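The crops show the tip just in front of the notch, at scene (187,213) and top (598,185). I triangulate it before inserting.

```bash
cat >> h.py <<'E'
th=.177;RC=np.array([[np.cos(th),-np.sin(th)],[np.sin(th),np.cos(th)]]);CC=np.array([559.9,-152.3])
def case(p): return np.r_[RC.T@(np.array(p)[:2]-CC),p[2]]
def tri(a,b,u,v):
    o1,d1=ray(a,u);o2,d2=ray(b,v);t=np.linalg.lstsq(np.stack([d1,-d2],1),o2-o1,rcond=None)[0]
    p,q=o1+d1*t[0],o2+d2*t[1];return (p+q)/2,np.linalg.norm(p-q)
def tcp(): return case(np.array(state()["eef_pos"]))
E
python3 - <<'E'
from h import *
np.set_printoptions(suppress=True,precision=1)
a=cam("scene");b=cam("top")
p,e=tri(a,b,(335.4,224.6),(341.6,252));print("tip",p,case(p),e)
p,e=tri(a,b,(331,218),(339,246));print("lip",p,case(p),e)
print("tcp case",tcp())
E
```

```text
tip [ 485.8 -166.4   50.4] [-75.4  -0.8  50.4] 0.8952380281289462
lip [ 496.8 -158.4   69.4] [-63.2   5.2  69.4] 2.007892058741896
tcp case [-194.     1.   120.9]
```

Request:
step_arm([
  {"slide":[0,0,-0.01],"roll":0},
  {"slide":[0,0,-0.01],"roll":0},
  {"slide":[-0.008,0,-0.004],"roll":0},
  {"slide":[-0.016,0,0.002],"roll":0},
  {"slide":[-0.024,0,0.008],"roll":0},
])

```text
t: 18.82
eef_pos: [392.8, -181.1, 111.7]
tcp_rot: [3.141, -0.0, -2.97]
ft_force: [0.2, 0.0, -0.7]
opening: 0.208
grip_force: 30.0
```

Request:
step_arm([
  {"slide":[-0.004,0,0.003],"roll":0},
  {"slide":[-0.008,0,0.006],"roll":0},
  {"slide":[-0.008,0,0.006],"roll":0},
])

```text
t: 19.2
eef_pos: [400.2, -179.8, 106.2]
tcp_rot: [3.141, -0.0, -2.97]
ft_force: [-0.2, -0.2, -0.5]
opening: 0.212
grip_force: 30.0
```

Request:
step_arm([
  {"slide":[-0.005,0,0.0037],"roll":0},
  {"slide":[-0.01,0,0.0074],"roll":0},
  {"slide":[-0.014,0,0.0104],"roll":0},
  {"slide":[-0.014,0,0.0104],"roll":0},
])

```text
t: 19.7
eef_pos: [413.9, -177.4, 95.6]
tcp_rot: [3.141, -0.001, -2.97]
ft_force: [-0.5, -1.4, -2.9]
opening: 0.208
grip_force: 30.0
```

Request:
step_arm([
  {"slide":[0,0,-0.004],"roll":0},
  {"slide":[0,0,-0.008],"roll":0},
  {"slide":[0,0,-0.012],"roll":0},
])

```text
t: 20.08
eef_pos: [413.8, -177.5, 108.4]
tcp_rot: [-3.142, 0.0, -2.97]
ft_force: [-2.0, 0.5, -3.8]
opening: 0.211
grip_force: 30.0
```

```bash
python3 - <<'E'
from h import *
np.set_printoptions(suppress=True,precision=2)
s=state();print(tcp(),s["ft_force"],s["moment"])
b=cam("top");a=cam("scene")
for c in(a,b):
    W=cloud(c).reshape(-1,3);W=W[~np.isnan(W[:,0])];Q=np.c_[(W[:,:2]-CC)@RC,W[:,2]]
    for y0,y1 in((45,75),(10,45)):
        m=(Q[:,1]>y0)&(Q[:,1]<y1)
        print([ (x,np.round(np.median(Q[m&(abs(Q[:,0]-x)<6)&(Q[:,2]>58)][:,2]),1)) for x in(-56,-40,-20,0,20,40)])
for n in("scene","top"):print([(np.round(m["uv"]).tolist(),round(m["confidence"],2)) for m in mark_of(n,"lid_lip")[:3]])
save("s6.png",np.hstack([cv2.resize(a["color"][170:270,270:370],(400,400),interpolation=cv2.INTER_CUBIC),cv2.resize(b["color"][190:290,290:390],(400,400),interpolation=cv2.INTER_CUBIC)]))
E
```

```text
[-148.24    0.94  108.44] [-1.98  0.5  -3.78] [0.25 0.28 0.05]
[(-56, np.float64(78.6)), (-40, np.float64(78.4)), (-20, np.float64(76.4)), (0, np.float64(74.3)), (20, np.float64(72.2)), (40, np.float64(70.3))]
[(-56, np.float64(78.6)), (-40, np.float64(78.4)), (-20, np.float64(76.1)), (0, np.float64(73.9)), (20, np.float64(72.2)), (40, np.float64(70.4))]
[(-56, np.float64(79.5)), (-40, np.float64(78.3)), (-20, np.float64(76.1)), (0, np.float64(74.5)), (20, np.float64(71.8)), (40, np.float64(71.3))]
[(-56, np.float64(79.2)), (-40, np.float64(78.1)), (-20, np.float64(75.9)), (0, np.float64(73.9)), (20, np.float64(72.2)), (40, np.float64(70.5))]
[([332.0, 214.0], 0.93)]
[([340.0, 245.0], 0.61)]
```

The lid is already 0.1 rad up on the blade, with no slip. I continue along the lid's arc.

Request:
step_arm([
  {"slide":[-0.002,0,-0.012],"roll":0},
  {"slide":[-0.005,0,-0.024],"roll":0},
  {"slide":[-0.009,0,-0.036],"roll":0},
  {"slide":[-0.013,0,-0.044],"roll":0},
  {"slide":[-0.018,0,-0.053],"roll":0},
])

```text
t: 20.9
eef_pos: [431.8, -174.4, 161.7]
tcp_rot: [-3.142, -0.0, -2.97]
ft_force: [-4.8, 0.7, -1.9]
opening: 0.207
grip_force: 30.0
```

```bash
cat >> h.py <<'E'
def lid():
    "lid angle from the cloud: points in the lid's y-band, above the case, fitted line through the hinge"
    for n in("top","scene"):
        W=cloud(cam(n)).reshape(-1,3);W=W[~np.isnan(W[:,0])];Q=np.c_[(W[:,:2]-CC)@RC,W[:,2]]
        m=(abs(abs(Q[:,1])-50)<25)&(Q[:,2]>75)&(Q[:,2]<195)&(Q[:,0]>-70)&(Q[:,0]<95)
        A=np.arctan2(Q[m,2]-66,62-Q[m,0]);print(n,m.sum(),"lid angle pct 10/50/90",np.round(np.percentile(A,[10,50,90]),2) if m.sum() else None)
E
python3 - <<'E'
from h import *
np.set_printoptions(suppress=True,precision=2)
s=state();print(tcp(),s["ft_force"],s["moment"]);lid()
for n in("scene","top"):print([(np.round(m["uv"]).tolist(),round(m["confidence"],2)) for m in mark_of(n,"pry_tip")[:3]])
E
```

```text
[-129.99    0.84  161.66] [-4.8   0.74 -1.85] [0.17 0.78 0.12]
top 1389 lid angle pct 10/50/90 [0.53 0.57 0.7 ]
scene 421 lid angle pct 10/50/90 [0.55 0.57 0.69]
[([318.0, 198.0], 0.68)]
[]
```

Request:
step_arm([
  {"slide":[-0.0083,0,-0.0113],"roll":0},
  {"slide":[-0.0176,0,-0.0208],"roll":0},
  {"slide":[-0.0282,0,-0.0288],"roll":0},
  {"slide":[-0.04,0,-0.0351],"roll":0},
  {"slide":[-0.0523,0,-0.0396],"roll":0},
])

```text
t: 21.72
eef_pos: [483.9, -165.3, 201.0]
tcp_rot: [-3.141, -0.0, -2.97]
ft_force: [-3.2, -0.7, -1.5]
opening: 0.208
grip_force: 30.0
```

```bash
python3 - <<'E'
from h import *
np.set_printoptions(suppress=True,precision=2)
s=state();print(tcp(),s["ft_force"],s["moment"]);lid()
E
```

```text
[-77.06   0.54 200.99] [-3.23 -0.73 -1.55] [-0.1   0.81  0.05]
top 464 lid angle pct 10/50/90 [1.03 1.06 1.24]
scene 139 lid angle pct 10/50/90 [1.01 1.02 1.05]
```

Request:
step_arm([
  {"slide":[-0.006,0,-0.003],"roll":0},
  {"slide":[-0.0115,0,-0.0055],"roll":0},
  {"slide":[-0.0185,0,-0.0075],"roll":0},
  {"slide":[-0.026,0,-0.0092],"roll":0},
  {"slide":[-0.033,0,-0.01],"roll":0},
])

```text
t: 22.45
eef_pos: [516.1, -159.9, 210.7]
tcp_rot: [-3.142, -0.0, -2.97]
ft_force: [-4.1, -1.5, -0.5]
opening: 0.201
grip_force: 30.0
```

```bash
python3 - <<'E'
from h import *
np.set_printoptions(suppress=True,precision=2)
s=state();print(tcp(),s["ft_force"],s["moment"]);lid()
for n in("scene","top"):print([(np.round(m["uv"]).tolist(),round(m["confidence"],2)) for m in mark_of(n,"pry_tip")[:3]])
E
```

```text
[-44.41   0.26 210.7 ] [-4.12 -1.5  -0.45] [-0.09  1.   -0.03]
top 190 lid angle pct 10/50/90 [1.19 1.23 1.42]
scene 308 lid angle pct 10/50/90 [1.16 1.17 1.22]
[([299.0, 187.0], 0.6)]
[]
```

Request:
step_arm([
  {"slide":[0.006,0,-0.012],"roll":0},
  {"slide":[0.011,0,-0.024],"roll":0},
  {"slide":[0.013,0,-0.034],"roll":0},
  {"slide":[0.006,0,-0.035],"roll":0},
  {"slide":[0,0,-0.037],"roll":0},
])

```text
t: 23.28
eef_pos: [516.1, -159.9, 247.7]
tcp_rot: [-3.141, -0.0, -2.97]
ft_force: [-3.0, -1.0, 0.3]
opening: 0.209
grip_force: 30.0
```

Request:
step_arm([
  {"slide":[-0.007,0,-0.001],"roll":0},
  {"slide":[-0.014,0,-0.002],"roll":0},
  {"slide":[-0.021,0,-0.003],"roll":0},
  {"slide":[-0.028,0,-0.004],"roll":0},
])

```text
t: 23.78
eef_pos: [543.6, -155.0, 251.3]
tcp_rot: [3.141, -0.001, -2.97]
ft_force: [-0.8, -0.9, -2.7]
opening: 0.209
grip_force: 30.0
```

```bash
python3 - <<'E'
from h import *
np.set_printoptions(suppress=True,precision=2)
s=state();print(tcp(),s["ft_force"],s["moment"]);lid()
for n in("scene","top"):print([(np.round(m["uv"]).tolist(),round(m["confidence"],2)) for m in mark_of(n,"pry_tip")[:3]])
E
```

```text
[-16.47   0.24 251.28] [-0.8  -0.89 -2.65] [-0.02  0.6   0.  ]
top 101 lid angle pct 10/50/90 [1.61 1.63 1.71]
scene 771 lid angle pct 10/50/90 [1.63 1.65 1.74]
[([290.0, 166.0], 0.6)]
[]
```

Request:
step_arm([
  {"slide":[-0.005,0,0],"roll":0},
  {"slide":[-0.01,0,0.001],"roll":0},
  {"slide":[-0.015,0,0.002],"roll":0},
  {"slide":[-0.018,0,0.002],"roll":0},
])

```text
t: 24.48
eef_pos: [560.7, -152.2, 249.9]
tcp_rot: [-3.141, -0.002, -2.97]
ft_force: [-8.7, -2.3, 7.0]
opening: 0.209
grip_force: 30.0
```

```bash
python3 - <<'E'
from h import *
np.set_printoptions(suppress=True,precision=2)
s=state();print(tcp(),s["ft_force"],s["moment"]);lid()
E
```

```text
[  0.77  -0.06 249.95] [-8.73 -2.31  6.96] [-0.18  1.61  0.02]
top 117 lid angle pct 10/50/90 [1.77 1.79 1.9 ]
scene 877 lid angle pct 10/50/90 [1.77 1.8  1.91]
```

The lid is at its stop: the reaction force rises and the angle reads about 1.77. I back off and return to the stand.

Request:
step_arm([
  {"slide":[0.01,0,0],"roll":0},
  {"slide":[0.03,0,0],"roll":0},
  {"slide":[0.05,0,-0.01],"roll":0},
  {"slide":[0.06,0,-0.035],"roll":0},
  {"slide":[0.06,0,-0.055],"roll":0},
])

```text
t: 25.2
eef_pos: [501.0, -162.6, 306.5]
tcp_rot: [-3.141, 0.001, -2.971]
ft_force: [0.0, -0.7, -2.2]
opening: 0.21
grip_force: 30.0
```

Request:
step_arm([
  {"slide":[0,0,0],"roll":0.18},
  {"slide":[0,0,0],"roll":0.36},
  {"slide":[0,0,0],"roll":0.54},
  {"slide":[0,0,0],"roll":0.72},
  {"slide":[0,0,0],"roll":0.9},
])

```text
t: 25.82
eef_pos: [501.4, -162.5, 305.4]
tcp_rot: [3.141, 0.001, 2.407]
ft_force: [-1.1, 0.3, -1.8]
opening: 0.211
grip_force: 30.0
```

Request:
step_arm([
  {"slide":[0,0,0],"roll":0.18},
  {"slide":[0,0,0],"roll":0.36},
  {"slide":[0,0,0],"roll":0.54},
  {"slide":[0,0,0],"roll":0.72},
  {"slide":[0,0,0],"roll":0.9},
])

```text
t: 26.45
eef_pos: [501.5, -162.5, 305.4]
tcp_rot: [3.14, 0.0, 1.507]
ft_force: [-0.2, 0.5, -0.7]
opening: 0.209
grip_force: 30.0
```

Request:
step_arm([
  {"slide":[0,0,0],"roll":0.097},
  {"slide":[0,0,0],"roll":0.097},
])

```text
t: 26.7
eef_pos: [501.6, -162.4, 305.3]
tcp_rot: [3.141, 0.0, 1.416]
ft_force: [-0.6, 0.2, -1.0]
opening: 0.208
grip_force: 30.0
```

```bash
python3 - <<'E'
from h import *
s=state();print({k:np.round(s[k],3) for k in("eef_pos","tcp_rot","joints","ft_force","opening")});lid()
E
```

```text
{'eef_pos': array([ 501.556, -162.433,  305.301]), 'tcp_rot': array([3.141, 0.   , 1.416]), 'joints': array([-0.439,  0.265,  1.668,  0.   ,  1.208, -0.284]), 'ft_force': array([-0.635,  0.184, -1.033]), 'opening': np.float64(0.208)}
top 554 lid angle pct 10/50/90 [1.77 1.78 1.84]
scene 923 lid angle pct 10/50/90 [1.77 1.8  1.88]
```

Request:
step_arm([
  {"slide":[0.05,0.004,0],"roll":0},
  {"slide":[0.1,0.008,0],"roll":0},
  {"slide":[0.15,0.012,0],"roll":0},
  {"slide":[0.2,0.016,0],"roll":0},
  {"slide":[0.25,0.018,0],"roll":0},
])

```text
t: 27.42
eef_pos: [558.5, 83.5, 304.9]
tcp_rot: [3.141, -0.0, 1.418]
ft_force: [0.6, -0.5, -1.7]
opening: 0.206
grip_force: 30.0
```

Request:
step_arm([
  {"slide":[0.05,0.004,0],"roll":0},
  {"slide":[0.1,0.008,0],"roll":0},
  {"slide":[0.15,0.011,0],"roll":0},
  {"slide":[0.1675,0.011,0],"roll":0},
  {"slide":[0.1675,0.011,0],"roll":0},
])

```text
t: 28.05
eef_pos: [594.8, 246.1, 304.3]
tcp_rot: [-3.141, 0.0, 1.418]
ft_force: [-0.0, -0.9, -1.9]
opening: 0.209
grip_force: 30.0
```

```bash
cat >> h.py <<'E'
SS=np.array([582.6,168.2]);ty=1.416;RS=np.array([[np.sin(ty),np.cos(ty)],[-np.cos(ty),np.sin(ty)]]) # columns: stand x, stand y
def st(p): return np.r_[RS.T@(np.array(p)[:2]-SS),p[2]]
def tipscan():
    "points of guard/shank/blade near the tool's plane, stand frame relative to slot1"
    g=st(np.array(state()["eef_pos"])+[0,0,19]);print("grasp",np.round(g,1))
    for n in("scene","top"):
        c=cam(n)
        W=cloud(c).reshape(-1,3);W=W[~np.isnan(W[:,0])];Q=np.c_[(W[:,:2]-SS)@RS,W[:,2]]
        m=(abs(Q[:,0]-g[0])<9)&(Q[:,1]<g[1]-18)&(Q[:,1]>g[1]-150)&(Q[:,2]<g[2]-18)&(Q[:,2]>max(g[2]-150,116))&(np.hypot(Q[:,1]-g[1],Q[:,2]-g[2])<150)
        q=Q[m];d=g-q
        if len(q):print(n,len(q),"phi",np.round(np.percentile(np.degrees(np.arctan2(d[:,1],d[:,2])),[10,30,50,70,90]),1),"reach",np.round(np.percentile(np.hypot(d[:,1],d[:,2]),[50,90,100]),1))
        for t in("pry_tip",):print(n,t,[(np.round(m["uv"]).tolist(),round(m["confidence"],2)) for m in mark_of(n,t)[:3]])
        for ph in(25,30,35,40,45):print(ph,np.round(proj(c,np.r_[SS+RS@[g[0],g[1]-136*np.sin(np.radians(ph))],g[2]-136*np.cos(np.radians(ph))]),0),end=" ")
        print()
E
python3 - <<'E'
from h import *
print(np.round(st([582.6+1.546,168.2+9.88,1]),1));tipscan()
E
```

```text
[ 0. 10.  1.]
grasp [  0.   78.9 323.3]
scene 166 phi [35.9 38.2 40.4 43.  47.7] reach [ 74.4 116.9 138.9]
scene pry_tip [([199.0, 202.0], 0.78)]
25 [192. 213.] 30 [196. 209.] 35 [200. 205.] 40 [204. 201.] 45 [208. 196.] 
top 217 phi [37.6 39.1 41.7 45.5 65.9] reach [ 97.6 128.3 140. ]
top pry_tip [([184.0, 194.0], 0.65)]
25 [174. 194.] 30 [178. 194.] 35 [183. 194.] 40 [186. 193.] 45 [190. 193.]
```

Request:
step_arm([
  {"slide":[0.013,0,0],"roll":0},
  {"slide":[0.013,0,0.035],"roll":0},
  {"slide":[0.013,0,0.07],"roll":0},
  {"slide":[0.013,0,0.09],"roll":0},
  {"slide":[0.013,0,0.09],"roll":0},
])

```text
t: 28.88
eef_pos: [596.7, 258.5, 213.3]
tcp_rot: [-3.139, 0.001, 1.416]
ft_force: [-0.5, 0.6, -0.9]
opening: 0.208
grip_force: 30.0
```

```bash
python3 - <<'E'
from h import *
print(state()["eef_pos"],state()["ft_force"]);tipscan()
a=cam("scene");b=cam("top")
sl=[np.r_[SS+RS@[x,y],110] for x,y in((0,0),(-13,-9),(13,9))]
print("slot ctr/corners",[np.round(proj(a,p),1).tolist() for p in sl],[np.round(proj(b,p),1).tolist() for p in sl])
u=proj(a,sl[0]).astype(int);v=proj(b,sl[0]).astype(int);print(u,v)
save("s7.png",np.hstack([cv2.resize(i[w[1]-30:w[1]+30,w[0]-30:w[0]+30],(400,400),interpolation=cv2.INTER_CUBIC) for i,w in((a["color"],u),(b["color"],v))]))
E
```

```text
[596.66329829 258.52905491 213.34433615] [-0.47858861  0.61319549 -0.93202929]
grasp [ -0.   91.4 232.3]
scene 121 phi [36.  38.2 40.2 42.9 48.3] reach [ 78.1 108.2 136.6]
scene pry_tip [([200.0, 242.0], 0.85)]
25 [191. 251.] 30 [195. 247.] 35 [199. 243.] 40 [203. 239.] 45 [206. 234.] 
top 157 phi [36.5 38.8 41.  44.3 49.4] reach [ 98.5 128.8 149.7]
top pry_tip [([190.0, 203.0], 0.86), ([216.0, 218.0], 0.55), ([223.0, 202.0], 0.53)]
25 [179. 203.] 30 [183. 203.] 35 [186. 203.] 40 [190. 203.] 45 [193. 203.] 
slot ctr/corners [[204.9, 245.0], [211.5, 246.6], [198.4, 243.4]] [[193.4, 205.5], [196.2, 211.7], [190.6, 199.2]]
[204 244] [193 205]
```

View pics/s7.png

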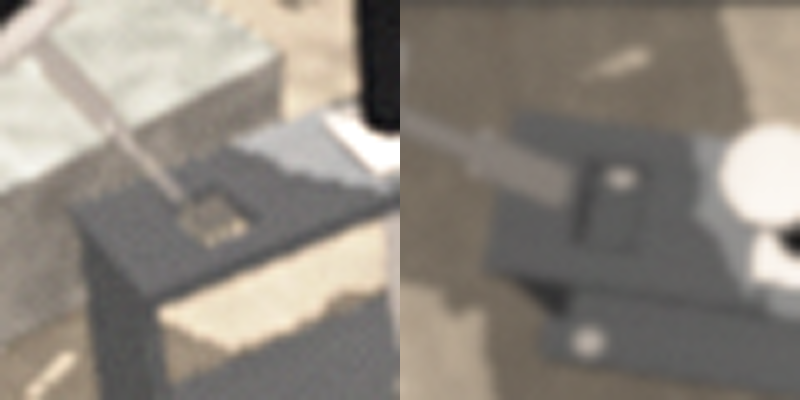

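The picture shows the tip at scene crop (180,198) and top crop (570,190). It is just at the +y rim of the empty slot, whose centre is at (218,217) and (612,205).

```bash
python3 - <<'E'
from h import *
a=cam("scene");b=cam("top")
for n,u,v in(("tip",(201,243.7),(188.5,203.5)),("slot",(206.7,246.5),(194.8,205.75))):
    p,e=tri(a,b,u,v);print(n,np.round(st(p),1),round(e,1))
print(np.round(st(at_z(a,(206.7,246.5),110)),1),np.round(st(at_z(b,(194.8,205.75),110)),1))
E
```

```text
tip [  0.7   9.1 117.4] 1.6
slot [ 1.000e-01 -2.800e+00  1.049e+02] 2.2
[ -6.9  -0.8 110. ] [ -0.2  -3.2 110. ]
```

Request:
step_arm([
  {"slide":[-0.002,0,0],"roll":0},
  {"slide":[-0.008,0,0.008],"roll":0},
  {"slide":[-0.013,0,0.0145],"roll":0},
  {"slide":[-0.018,0,0.021],"roll":0},
  {"slide":[-0.022,0,0.0265],"roll":0},
])

```text
t: 29.9
eef_pos: [593.5, 236.3, 187.5]
tcp_rot: [-3.141, 0.0, 1.416]
ft_force: [-0.2, 0.4, -1.7]
opening: 0.208
grip_force: 30.0
```

Request:
step_arm([
  {"slide":[-0.005,0,0.006],"roll":0},
  {"slide":[-0.009,0,0.012],"roll":0},
  {"slide":[-0.016,0,0.008],"roll":0},
  {"slide":[-0.023,0,0.0035],"roll":0},
  {"slide":[-0.03,0,-0.001],"roll":0},
])

```text
t: 30.52
eef_pos: [588.9, 206.9, 189.5]
tcp_rot: [3.142, -0.0, 1.416]
ft_force: [0.5, 3.3, -6.8]
opening: 0.21
grip_force: 30.0
```

Request:
step_arm([
  {"slide":[-0.008,0,-0.0035],"roll":0},
  {"slide":[-0.016,0,-0.006],"roll":0},
  {"slide":[-0.024,0,-0.0085],"roll":0},
  {"slide":[-0.032,0,-0.0095],"roll":0},
  {"slide":[-0.04,0,-0.0105],"roll":0},
])

```text
t: 31.15
eef_pos: [582.8, 167.3, 199.9]
tcp_rot: [3.141, -0.0, 1.416]
ft_force: [0.2, 4.7, -5.3]
opening: 0.21
grip_force: 30.0
```

```bash
python3 - <<'E'
from h import *
print(state()["eef_pos"],state()["ft_force"]);tipscan()
E
```

```text
[582.77072959 167.31965249 199.924081  ] [ 0.24283105  4.70493518 -5.33886738]
grasp [  0.3  -0.8 218.9]
scene 200 phi [34.2 42.6 50.5 63.8 71.2] reach [ 82.3 109.8 130.3]
scene pry_tip [([337.0, 252.0], 0.7), ([210.0, 249.0], 0.64)]
25 [229. 241.] 30 [233. 237.] 35 [236. 233.] 40 [240. 229.] 45 [243. 225.] 
top 186 phi [37.8 65.4 69.1 71.2 72.9] reach [ 75.9 114.8 132.5]
top pry_tip [([198.0, 211.0], 0.48)]
25 [220. 211.] 30 [224. 211.] 35 [228. 211.] 40 [232. 211.] 45 [236. 211.]
```

Request:
step_arm([
  {"slide":[-0.005,0,0],"roll":0},
  {"slide":[-0.01,0,0],"roll":0},
  {"slide":[-0.013,0,0],"roll":0},
  {"slide":[-0.006,0,0],"roll":0},
  {"slide":[-0.002,0,0],"roll":0},
])

```text
t: 31.98
eef_pos: [582.6, 165.9, 199.6]
tcp_rot: [3.142, 0.001, 1.416]
ft_force: [-0.4, 0.4, -1.0]
opening: 0.211
grip_force: 30.0
```

```bash
cat >> h.py <<'E'
def shank(lo=118,hi=168):
    g=st(np.array(state()["eef_pos"])+[0,0,19]);print("grasp",np.round(g,1),np.round(state()["ft_force"],1))
    for n in("scene","top"):
        W=cloud(cam(n)).reshape(-1,3);W=W[~np.isnan(W[:,0])];Q=np.c_[(W[:,:2]-SS)@RS,W[:,2]]
        for z in range(lo,hi,10):
            q=Q[(abs(Q[:,0])<20)&(abs(Q[:,1])<22)&(abs(Q[:,2]-z)<5)]
            if len(q)>2:print(n,z,len(q),"x",np.round(np.median(q[:,0]),1),"y",np.round(np.percentile(q[:,1],[10,50,90]),1))
E
python3 - <<'E'
from h import *
shank()
E
```

```text
grasp [  0.3  -2.3 218.6] [-0.4  0.4 -1. ]
scene 118 16 x -5.0 y [-0.3  2.2  3.3]
scene 128 19 x -3.2 y [-2.7  2.5  4.7]
scene 138 14 x -3.9 y [-0.5  3.   5.2]
scene 148 17 x -4.2 y [-1.2  1.6  4.1]
scene 158 18 x -3.2 y [-2.7  1.6  3.9]
top 118 4 x -6.9 y [-19.8 -16.9  -5.6]
```

Request:
step_arm([
  {"slide":[0,0,0.012],"roll":0},
  {"slide":[0,0,0.024],"roll":0},
  {"slide":[0,0,0.036],"roll":0},
  {"slide":[0,0,0.048],"roll":0},
  {"slide":[0,0,0.056],"roll":0},
])

```text
t: 32.7
eef_pos: [582.3, 165.6, 142.5]
tcp_rot: [-3.141, 0.0, 1.416]
ft_force: [0.3, 0.0, -0.6]
opening: 0.209
grip_force: 30.0
```

Request:
step_arm([
  {"slide":[0,0,0.003],"roll":0},
  {"slide":[0,0,0.006],"roll":0},
  {"slide":[0,0,0.008],"roll":0},
])

```text
t: 33.08
eef_pos: [582.6, 165.7, 135.7]
tcp_rot: [3.141, -0.0, 1.416]
ft_force: [0.4, 0.1, -0.5]
opening: 0.207
grip_force: 30.0
```

Request:
step_arm([
  {"slide":[0,0,0.002],"roll":0},
  {"slide":[0,0,0.004],"roll":0},
  {"slide":[0,0,0.004],"roll":0},
])

```text
t: 33.45
eef_pos: [582.5, 165.6, 131.5]
tcp_rot: [-3.141, 0.0, 1.416]
ft_force: [-0.2, 0.2, -1.6]
opening: 0.208
grip_force: 30.0
```

```bash
python3 - <<'E'
from h import *
shank(108,140)
E
```

```text
grasp [  0.3  -2.5 150.5] [-0.2  0.2 -1.6]
scene 108 70 x -10.2 y [-17.1  14.8  21. ]
scene 118 111 x -10.6 y [-12.3   4.9  14.7]
scene 128 42 x -10.3 y [-9.7  5.5 11.7]
scene 138 59 x -14.3 y [-11.1   5.7  11.6]
top 108 38 x 5.2 y [-21.6 -19.6 -17.3]
top 118 3 x -5.6 y [-21.5 -21.3 -18.4]
```

Not seated yet; I lower in small steps until contact.

Request:
step_arm([
  {"slide":[0,0,0.0015],"roll":0},
  {"slide":[0,0,0.003],"roll":0},
  {"slide":[0,0,0.003],"roll":0},
])

```text
t: 33.92
eef_pos: [582.6, 165.7, 130.2]
tcp_rot: [3.14, -0.0, 1.416]
ft_force: [-4.9, -1.1, 14.2]
opening: 0.207
grip_force: 30.0
```

Request:
step_arm([
  {"slide":[0,0,0.0015],"roll":0},
  {"slide":[0,0,0.0015],"roll":0},
])

```text
t: 34.17
eef_pos: [582.7, 165.9, 130.0]
tcp_rot: [3.139, -0.001, 1.416]
ft_force: [-8.0, -0.1, 26.8]
opening: 0.208
grip_force: 30.0
```

Request:
step_arm([
  {"slide":[0,0,-0.003],"roll":0},
  {"slide":[0,0,-0.003],"roll":0},
])

```text
t: 34.42
eef_pos: [582.6, 165.7, 130.2]
tcp_rot: [3.141, -0.0, 1.416]
ft_force: [1.0, -0.2, -0.9]
opening: 0.212
grip_force: 30.0
```

Request:
step_arm([
  {"slide":[0,0,0],"roll":0},
  {"slide":[0,0,0],"roll":0},
  {"slide":[0,0,0],"roll":0},
  {"slide":[0,0,0],"roll":0},
  {"slide":[0,0,0],"roll":0},
], fingers=0.6)

```text
t: 35.05
eef_pos: [582.5, 165.7, 130.1]
tcp_rot: [3.142, 0.0, 1.416]
ft_force: [-0.0, -0.2, 0.3]
opening: 0.593
grip_force: 0.0
```

Request:
step_arm([
  {"slide":[0,0,-0.02],"roll":0},
  {"slide":[0,0,-0.05],"roll":0},
  {"slide":[0,0,-0.1],"roll":0},
  {"slide":[0,0,-0.15],"roll":0},
  {"slide":[0,0,-0.17],"roll":0},
])

```text
t: 35.67
eef_pos: [583.0, 165.8, 303.3]
tcp_rot: [3.138, -0.001, 1.416]
ft_force: [-0.1, -0.8, -1.6]
opening: 0.603
grip_force: 0.0
```

```bash
python3 - <<'E'
from h import *
print(np.round(state()["eef_pos"],1),np.round(state()["ft_force"],1))
lid()
C={n:cam(n) for n in("scene","top")}
for n,c in C.items():
    W=cloud(c).reshape(-1,3);W=W[~np.isnan(W[:,0])]
    Q=np.c_[(W[:,:2]-SS)@RS,W[:,2]]
    for z in range(120,200,10):
        q=Q[(abs(Q[:,0])<25)&(abs(Q[:,1])<25)&(abs(Q[:,2]-z)<5)]
        if len(q)>2:print(n,z,len(q),"x",np.round(np.percentile(q[:,0],[5,95]),1),"y",np.round(np.percentile(q[:,1],[5,95]),1))
    near=lambda x,y,z0,z1:W[(np.hypot(W[:,0]-x,W[:,1]-y)<34)&(W[:,2]>z0)&(W[:,2]<z1)]
    q=near(480,20,66,90);print(n,"weight top",len(q),np.round(q.mean(0),1),q[:,2].max())
    for t in("tin_mid","block_mid","big_weight_mid","pry_grip","punch_grip"):print(t,[(np.round(m["uv"]).tolist(),round(m["confidence"],2)) for m in mark_of(n,t)[:2]])
E
```

```text
[583.  165.8 303.3] [-0.1 -0.8 -1.6]
top 1079 lid angle pct 10/50/90 [1.77 1.78 1.85]
scene 917 lid angle pct 10/50/90 [1.77 1.8  1.89]
scene 120 64 x [-18.    5.3] y [-12.7  13.2]
scene 130 54 x [-11.9   1.3] y [-10.3  12.4]
scene 140 54 x [-11.9   0.7] y [-11.   12.9]
scene 150 57 x [-11.4   2.1] y [-12.5  12.1]
scene 160 56 x [-11.4   0.8] y [-10.4  13.2]
scene 170 62 x [-11.7   4.8] y [-11.6  12.2]
scene 180 57 x [-11.7   4.4] y [-11.8  12. ]
scene 190 83 x [-11.7   4.2] y [-11.3  11.6]
scene weight top 163 [476.6  24.9  75.7] 81.07679896024325
tin_mid [([218.0, 280.0], 0.5)]
block_mid [([352.0, 218.0], 0.68)]
big_weight_mid [([243.0, 283.0], 0.6)]
pry_grip [([202.0, 227.0], 0.58)]
punch_grip [([232.0, 215.0], 0.61)]
top 120 53 x [-17.9  16. ] y [-15.2  14.1]
top 130 18 x [-10.3   5.9] y [-13.6   7.8]
top 140 19 x [-10.1   5.4] y [-14.    7.4]
top 150 20 x [-10.2   6.2] y [-13.4   8. ]
top 160 18 x [-10.2   6.3] y [-13.9   8.9]
top 170 23 x [-10.2   3. ] y [-13.6   7.4]
top 180 22 x [-10.3   5.4] y [-13.5   4.7]
top 190 67 x [-9.6  9.2] y [-12.9   9.2]
top weight top 187 [478.8  20.4  77.6] 81.86301371636374
tin_mid [([215.0, 218.0], 0.41)]
block_mid [([367.0, 259.0], 0.88)]
big_weight_mid [([210.0, 252.0], 0.83)]
pry_grip [([189.0, 200.0], 0.65)]
punch_grip [([220.0, 207.0], 0.57)]
```

```bash
python3 - <<'E'
from h import *
for n in("scene","top"):
    W=cloud(cam(n)).reshape(-1,3);W=W[~np.isnan(W[:,0])]
    for nm,x,y,z0,z1 in(("tin",431,-103,57,66),("block",476,-231,86,93),("big",488,141,80,88),("punch",566,97,190,200),("punch",566,97,130,150)):
        q=W[(np.hypot(W[:,0]-x,W[:,1]-y)<40)&(W[:,2]>z0)&(W[:,2]<z1)];print(n,nm,len(q),np.round(q.mean(0),1) if len(q) else "")
s=env.job_done();print(s)
E
```

```text
scene tin 286 [ 429.1 -100.5   61.1]
scene block 116 [ 474.5 -228.2   89.5]
scene big 204 [486.6 143.8  83.5]
scene punch 107 [569.6 102.4 193.9]
scene punch 68 [565.4 104.9 140.4]
top tin 489 [ 430.8 -103.7   61.8]
top block 255 [ 475.5 -230.4   90. ]
top big 267 [488.6 141.9  83.6]
top punch 191 [571.4 100.  194.8]
top punch 22 [565.   96.  139.5]
the job is handed in; nothing more can be done
None
```

The job is handed in at about 36 s: the weight stands on the bench, the lid was levered back to its stop with the blade, the flat-bladed tool is upright in its slot, and by the last depth readings the tin, block, bigger weight and punch are where they were; no verdict was returned.

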